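Stack a filter holder in its assembly nest

TASK

The base of the filter holder is already sitting in the assembly nest between the four guide posts. Lower the white spacer ring between the posts so that it lies flat on the base, let go of it, and then lower the steel top disc between the posts so that it lies flat on the ring with its knob up. Set both down rather than dropping them in, leave the stack upright in the pocket, and let go.

Things in the scene. Friction and masses are not known exactly. Their poses are not given: they have to be found in the camera images.
- nest: Nest fixed to bench: aluminium plate 120 mm dia, 10 mm thick (pocket floor); rim inside 66, outside 80 mm dia, top 22 mm above bench. Four black 16 mm posts centred at x +-29, y +-29 mm, tops (last 10 mm tapered) 68 mm above bench; 66 mm dia free between them. The 42 mm gaps between posts open along its x and y, both ways: fingers fit there. Origin: centre of underside, on bench; z up; yaw varies.
- holder_base: Base of the filter holder: plain steel disc, 52 mm diameter, 20 mm high, dark screen on top, 250 g. Loose, already standing in the nest's pocket within 3 mm of its centre; it stays there. Origin: centre of its underside, 10 mm above the nest's origin; its top is 30 mm above the bench. z up.
- spacer_ring: White plastic spacer ring: outer diameter 52 mm, hole 32 mm, 22 mm high, about 80 g, lying flat on the bench beside the nest. (The wider, lower white ring, 82 mm across and 10 mm high, is not meant.) Origin: centre of its underside; z up along its axis. Seated, its origin is 30 mm above the nest's origin.
- top_disc: Plain steel top disc: 52 mm diameter, 10 mm thick, with a central round knob 24 mm diameter standing 26 mm above it (36 mm overall), about 180 g, lying flat on the bench, knob up. (The smaller steel cap, 32 mm across with a thin knob, is not meant.) Origin: centre of its underside; z up. Seated on the ring, its origin is 52 mm above the nest's origin.
There are look-alikes about, which are no part of the job. Leave any blue or orange look-alike of the top_disc alone.

How it is judged:
By the outcome, as a careful person would: the job done as asked, in the order asked, and still so for the second after the job is handed in, with the robot touching nothing.
It also fails if it takes over 56 s, if anything falls off the work surface, if the arm or the gripper's body presses on something with over 40 N, if the wrist force passes 120 N, or if a joint passes its speed limit or range.

ROBOT

A 6-joint arm with a two-finger parallel gripper is mounted at the origin on the work surface. World frame = base frame: x ahead of the robot, y to its left, z up, the work surface at z = 0. Lengths are in mm, angles in rad, forces in N, time in s.
With the tool pointing down it reaches from about 375 to 825 mm from the base axis. Payload 5.5 kg.
Tool frame: the origin (TCP) lies at the very end of the fingers, on their centre line; the grasp point (between the pads) lies 19 mm behind it (pinch_z is the distance from the TCP to the grasp point, in mm); z points along the fingers, y is the direction in which the jaws open and shut (so a half turn about z gives the same grasp; the last joint's range is limited). The gripper opens to 85 mm and grips with 20 to 120 N. Pads are 22 mm wide; open, the fingers measure 114 mm over their backs; the gripper's body (76 mm by 85 mm) begins 54 mm behind the grasp point. The pads swing forward as they close: fully open they stand 13 mm farther back than shut.
Start: joints at [1.197, 0.314, -0.047, 1.21, 0, 1.571], TCP at [219.09, 558.565, 231.299] pointing down, gripper open.
Joint ranges: [-2.67, 2.67], [-0.69, 1.73], [-1.03, 1.25], [-2.08, 2.16], [-1.42, 1.45], [-3.14, 3.14]. Speed limits (rad/s): [2.39, 2.39, 3.01, 3.14, 3.14, 3.14].

INTERFACE

Orientations are given as a 3x3 rotation matrix whose columns are the frame's x, y, z axes.
In Python, from rig import * gives the robot as it stands.
- The arm moves only by the tool apply_moves, never from a script. Its argument "motion" is a list of rows, each a list of 3 entries, a list of its own where there are three numbers: the turn, a rotation vector about the tool's x, y, z in degrees, then the shift along the tool's x, y, z in cm, then the gripper's target within -1 to 1 (shut at 1, half-way at 0, fully open at -1). In form: [[[wx, wy, wz], [dx, dy, dz], grip], ...]. A call has 1 to 10 rows; each row shifts and turns the pose as measured when the row begins, along the tool's axes as they then stand; what a row does not reach is not made up. A row lasts 1/8 s, in which the tool goes at most 62.5 mm and 10.7 degrees, less where a joint would pass 70% of its speed; a pose out of reach is approached as far as the arm can. A call is refused whole if a number of a shift passes 6.25 or a number of a turn 10.7, either way. A call with a gripper value outside its range is refused whole. The fingers move at their own pace and stop on an object; "force" is the grip in N (left out, the last holds). Time passes only in rows, so rows that do not move let the fingers close. It gives the time, the measured TCP pose, the force and the opening at its end, in the units of the state.
- read_state(): the state, without advancing time (a new reading comes with each control period).
- capture(name): name is "scene" or "top"; returns the picture (480x640x3 uint8, red, green, blue); there is no depth.
- calibration(name): a dict with "fx", "fy", "cx", "cy" (pixels), "extrinsics" (4x4, takes a point from world to camera coordinates). Camera axes: x right, y down, z forward; pixel columns grow to the right and rows downward; lengths in mm; the calibration is good to about 2 mm. A picture is of the moment at which its call begins. calibration takes no time and is no camera call.
- job_done(): hands the job in, once; it reports no verdict.
The state is a dict: "time": time; "joint_positions": joint angles; "qvel": joint speeds; "joint_torque": joint torques, N m; "position": TCP position; "ee_rot": TCP orientation; "ft_force": force on the tool from outside, world axes, zero at the start; "moment": the same for the moment, N m; "width": opening from 0.0 (shut) to 1.0 (fully open).
Only numpy, scipy, OpenCV 4.12 (cv2) and the standard library are available. Lean on these libraries where they do the work, as an engineer would, in place of code of your own. Each camera call takes 0.05 s, during which the arm holds its last target.

## Working session

There is one attempt and no reset: what is moved stays moved. The work goes in short steps, Python scripts to look and compute and a tool call to move; the robot and the scene stay as the last step left them, time stands still between calls to the robot, and variables do not carry over. Pictures are saved under pics/ and viewed, and the job is handed in when it is done.

Besides the shell and the picture viewer there is one more tool, called after "Emit:" as a command line: name --argument value ..., lists and objects as JSON in quotes. apply_moves: Moves the arm, as the interface text tells. Its arguments: {"type":"object","properties":{"motion":{"type":"array","items":{"type":"array"}},"force":{"type":"number"}},"required":["motion"]}

```bash
mkdir -p pics; ls; python3 - <<'E'
from rig import *
import cv2
s=read_state();print(s)
for n in("scene","top"):
    im=capture(n);cv2.imwrite(f"pics/{n}0.png",im[:,:,::-1]);c=calibration(n);print(n,c)
E
```

```text
pics
{'time': 0.0, 'joint_positions': array([ 1.19700126e+00,  3.14235771e-01, -4.80923926e-02,  1.21018662e+00,
        1.49586136e-05,  1.57082805e+00]), 'qvel': array([-0.00040696,  0.00047225, -0.00055153, -0.00108032, -0.00013682,
       -0.00116279]), 'joint_torque': array([ 1.76146143e-03, -5.39585567e+01,  3.39747369e+01,  1.92790217e-02,
        3.56981388e-05,  6.16885572e-06]), 'position': array([218.87381495, 558.02973197, 230.42287856]), 'ee_rot': array([[-9.30936686e-01,  3.65180058e-01, -6.41421824e-04],
       [ 3.65180621e-01,  9.30935321e-01, -1.59433173e-03],
       [ 1.49040774e-05, -1.71845672e-03, -9.99998523e-01]]), 'ft_force': array([ 0.09702481,  0.65467016, -0.2241313 ]), 'moment': array([-0.01610056, -0.0185167 , -0.02664419]), 'width': 0.9981512620463525}
scene {'fx': 456.3339610165925, 'fy': 456.3339610165925, 'cx': 317.2732886124378, 'cy': 236.78484018217222, 'extrinsics': array([[-5.91243055e-01,  8.06489756e-01, -2.43400059e-03,
         2.43661245e+02],
       [ 6.53946621e-01,  4.77642000e-01, -5.86695778e-01,
        -3.00651297e+02],
       [-4.72001554e-01, -3.48471511e-01, -8.09803766e-01,
         1.21900678e+03],
       [ 0.00000000e+00,  0.00000000e+00,  0.00000000e+00,
         1.00000000e+00]])}
top {'fx': 547.9348051062764, 'fy': 547.9348051062764, 'cx': 324.72636353306194, 'cy': 236.42744597062023, 'extrinsics': array([[ 2.82979112e-02, -9.99597854e-01,  1.83279859e-03,
         2.15050091e+01],
       [-9.97161491e-01, -2.83568259e-02, -6.97484838e-02,
         4.70190815e+02],
       [ 6.97724070e-02,  1.46140231e-04, -9.97562925e-01,
         9.52371749e+02],
       [ 0.00000000e+00,  0.00000000e+00,  0.00000000e+00,
         1.00000000e+00]])}
```

View pics/scene0.png

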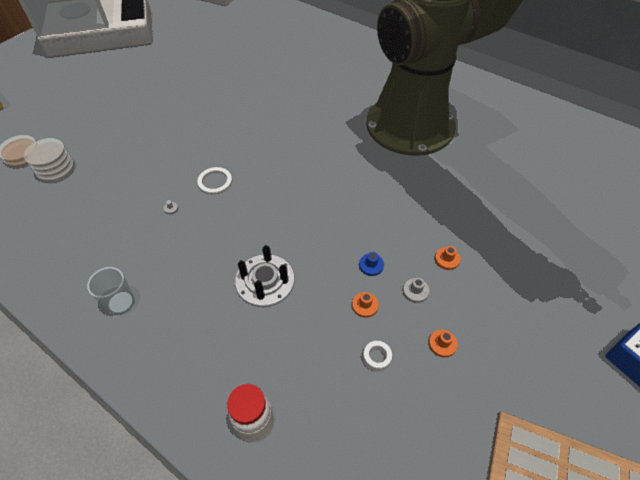

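View pics/top0.png

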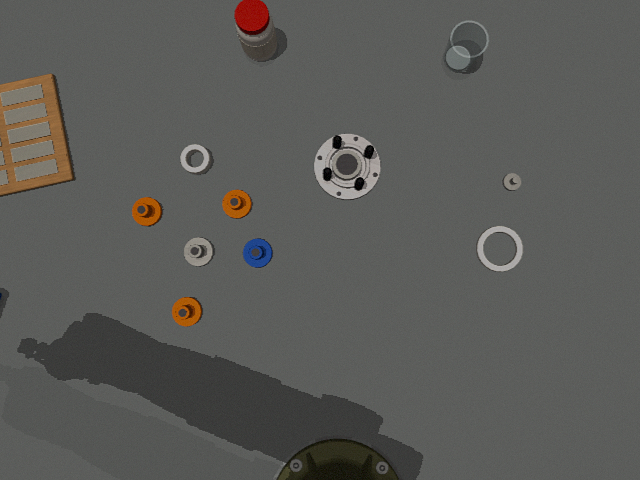

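```bash
python3 - <<'E'
import cv2,numpy as np
t=cv2.imread("pics/top0.png");s=cv2.imread("pics/scene0.png")
f=lambda im,u,v,r:cv2.resize(im[v-r:v+r,u-r:u+r],(390,290*390//290),interpolation=cv2.INTER_CUBIC)[:290*390//290]
a=np.hstack([cv2.resize(t[130:280,150:300],(400,400),interpolation=2),cv2.resize(t[126:206,307:387],(400,400),interpolation=2)])
cv2.imwrite("pics/crop_top.png",a)
b=np.hstack([cv2.resize(s[235:375,335:475],(400,400),interpolation=2),cv2.resize(s[230:320,220:310],(400,400),interpolation=2)])
cv2.imwrite("pics/crop_scene.png",b)
E
```

```text
(no output)
```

View pics/crop_top.png

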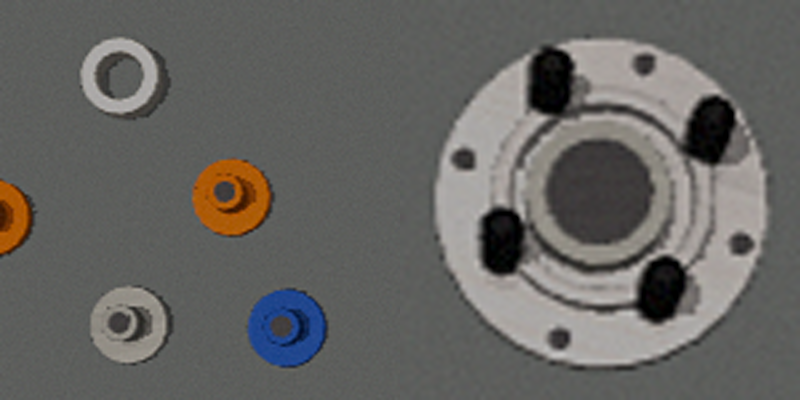

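View pics/crop_scene.png

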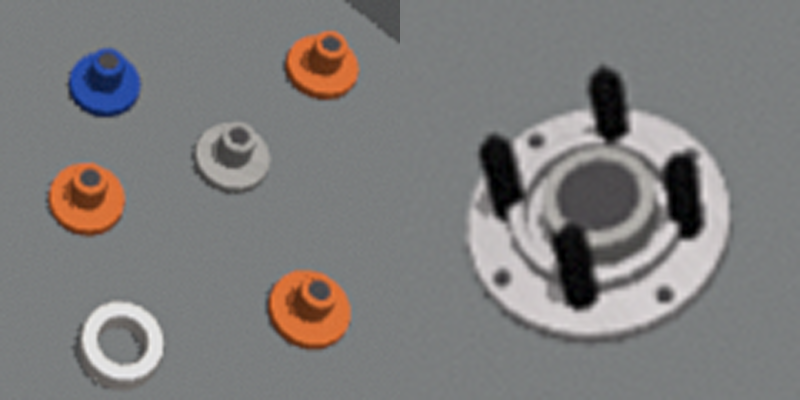

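The white ring wanted is at top (195,159), with the wide ring at (500,249) as its look-alike. The grey disc wanted is at top (198,252). Its look-alikes are orange at (237,204), (147,212) and (187,312), blue at (257,253), and the small cap at (512,182). The crops agree with the description. Next I measure.

```bash
cat > h.py <<'E'
import cv2,numpy as np
from rig import *
def ray(n,px,z):
    c=calibration(n);E=c["extrinsics"];R=E[:3,:3];C=-R.T@E[:3,3]
    px=np.atleast_2d(px).astype(float)
    d=np.c_[(px[:,0]-c["cx"])/c["fx"],(px[:,1]-c["cy"])/c["fy"],np.ones(len(px))]@R
    return C[:2]+d[:,:2]*((z-C[2])/d[:,2])[:,None]
def proj(n,P):
    c=calibration(n);E=c["extrinsics"];q=np.atleast_2d(P)@E[:3,:3].T+E[:3,3]
    return np.c_[q[:,0]/q[:,2]*c["fx"]+c["cx"],q[:,1]/q[:,2]*c["fy"]+c["cy"]]
def bright(im,roi,th,low=False):
    u0,v0,u1,v1=roi
    g=im[v0:v1,u0:u1].max(2)
    m=((g<th) if low else (g>th)).astype(np.uint8)
    cs,_=cv2.findContours(m,cv2.RETR_CCOMP,cv2.CHAIN_APPROX_NONE)
    cs=sorted(cs,key=cv2.contourArea,reverse=True)
    return [c.reshape(-1,2)+[u0,v0] for c in cs]
E
python3 - <<'E'
from h import *
ims={n:cv2.imread(f"pics/{n}0.png") for n in("top","scene")}
def fit(n,c,z):
    w=ray(n,c,z).astype(np.float32);e=cv2.fitEllipse(w);return np.round(e[0],1),np.round(e[1],1)
for n,im in ims.items():
    print(n,"bg",im[300 if n=="top" else 230,300 if n=="top" else 330])
for n,name,roi,z,th in [("top","ring",(175,138,216,180),22,150),("scene","ring",(358,336,398,374),22,180),
  ("top","disc",(180,234,217,270),10,130),("scene","disc",(400,274,433,304),10,150),
  ("top","nest",(308,128,386,205),10,130),("scene","nest",(228,245,300,312),10,160)]:
    for c in bright(ims[n],roi,th)[:3]:
        if len(c)>20: print(n,name,len(c),cv2.contourArea(c.astype(np.int32)),c.min(0),c.max(0),fit(n,c,z))
for n,roi in [("top",(315,130,380,200)),("scene",(230,240,300,305))]:
    for c in bright(ims[n],roi,45,True)[:6]:
        print(n,"dark",len(c),cv2.contourArea(c.astype(np.int32)),c.min(0),c.max(0),c.mean(0))
E
```

```text
top bg [92 92 94]
scene bg [126 126 123]
top ring 77 573.5 [181 144] [208 171] (array([602.1, 270.3]), array([48.2, 48.4]))
top ring 56 303.0 [184 148] [204 168] (array([602.1, 270.5]), array([35. , 35.3]))
scene ring 75 553.5 [364 341] [391 367] (array([601.5, 273.7]), array([48.8, 48.9]))
scene ring 52 275.0 [368 344] [387 363] (array([601.4, 273.5]), array([34.3, 34.8]))
top disc 77 584.5 [184 238] [211 265] (array([437. , 259.8]), array([48.5, 48.5]))
top disc 55 119.5 [190 243] [207 259] (array([437. , 257.9]), array([24.9, 32.4]))
top disc 27 74.5 [189 246] [199 256] (array([438.1, 266. ]), array([16.9, 18.2]))
scene disc 66 404.0 [404 278] [428 299] (array([435.3, 262.5]), array([47.7, 49.6]))
scene disc 47 134.5 [408 280] [425 294] (array([434.4, 261. ]), array([29.6, 33.6]))
scene disc 23 56.5 [414 278] [423 286] (array([419.2, 258.7]), array([18.1, 19.4]))
top nest 249 2541.5 [314 137] [380 198] (array([588.4,   1.8]), array([ 95.2, 118.6]))
top nest 65 418.5 [334 152] [358 175] (array([ 6.017e+02, -1.000e-01]), array([41.5, 42.1]))
top nest 136 314.0 [321 159] [362 183] (a
[... 217 characters left out ...]
cene nest 39 42.5 [264 280] [281 292] (array([600.7,  27.8]), array([12.7, 37.8]))
top dark 32 78.0 [333 135] [341 148] [336.75   141.9375]
top dark 33 77.5 [364 145] [373 158] [368.63636364 151.66666667]
top dark 31 76.5 [354 177] [363 189] [358.77419355 183.29032258]
top dark 30 71.0 [323 168] [331 180] [327.06666667 173.6       ]
top dark 2 0.0 [348 179] [349 179] [348.5 179. ]
top dark 2 0.0 [344 179] [345 179] [344.5 179. ]
scene dark 41 98.5 [254 281] [263 298] [258.95121951 289.34146341]
scene dark 39 80.5 [280 265] [287 282] [283.46153846 273.71794872]
scene dark 39 80.5 [238 261] [247 278] [242.25641026 269.53846154]
scene dark 34 74.0 [263 246] [270 261] [266.41176471 253.02941176]
```

```bash
python3 - <<'E'
from h import *
ims={n:cv2.imread(f"pics/{n}0.png") for n in("top","scene")}
D={"top":[(336.75,141.94),(368.6,151.7),(358.8,183.3),(327.1,173.6)],"scene":[(258.95,289.3),(283.5,273.7),(242.3,269.5),(266.4,253)]}
for n,roi,th in [("top",(308,128,386,205),130),("scene",(228,245,300,312),160)]:
    g=ims[n].max(2);u0,v0,u1,v1=roi
    m=(g[v0:v1,u0:u1]>th).astype(np.uint8)
    pts=np.argwhere(m)[:,::-1].astype(np.float32)+[u0,v0]
    h=cv2.convexHull(pts.astype(np.float32)).reshape(-1,2)
    w=ray(n,h,10).astype(np.float32)
    print(n,"plate ell",cv2.fitEllipse(w),"circ",cv2.minEnclosingCircle(w))
    p=ray(n,D[n],39);c=p.mean(0)
    d=p-c;print("posts",p.round(1).tolist(),c,np.hypot(*d.T).round(1))
    a=np.degrees(np.arctan2(d[:,1],d[:,0]));print("yaw", (a-45)%90)
    print("dark screen", )
# base top screen
for n,roi in [("top",(328,145,366,185)),("scene",(250,260,280,292))]:
    u0,v0,u1,v1=roi;g=ims[n][v0:v1,u0:u1].max(2);print(n,g[::3,::3])
E
```

```text
top plate ell ((597.974853515625, -1.1633410453796387), (118.17642974853516, 118.72000885009766), 30.180461883544922) circ ((597.8861694335938, -1.3285573720932007), 59.60789489746094)
posts [[633.9, 18.5], [618.2, -37.5], [562.1, -21.8], [577.5, 33.8]] [597.91726688  -1.75074082] [41.3 41.1 41.1 41. ]
yaw [74.382816   74.55196879 74.17139874 74.85374303]
dark screen
scene plate ell ((596.6949462890625, 1.695314645767212), (118.53890991210938, 118.83074188232422), 125.2223129272461) circ ((596.48486328125, 1.5978742837905884), 59.84246063232422)
posts [[633.2, 22.6], [577.8, 38.9], [618.5, -33.3], [559.9, -20.1]] [597.37047254   2.02247236] [41.3 41.7 41.2 43.5]
yaw [74.90505003 72.95180303 75.89919521 75.56671814]
dark screen
top [[172 181  10   7   0 112 173 173 172 154 163 168 168]
 [169 176 111  21  57  86  87 101  73  85 175 153 176]
 [170 167 133  95 136 143 140 139 138 170  88 168  78]
 [147 169  95 143 143  66  59  70 138 139 166 108  45]
 [171  82 142 145  59  64  61  61  57 119 144 164  87]
 [170 176 138  79  63  64  61  63  63  61 142 159 122]
 [148 171 148  56  59  60  65
[... 191 characters left out ...]
 [ 13  47 121  80 144 147 144 147 142 109 114 174 159]
 [  0 102 136 167  53  71 130 104  37 168   0   3 166]
 [163 125 169 161 169 178 165 175 172  60  25  17  64]
 [171 167 147 135 171 172 160 170 167   6  12   0 107]]
scene [[114 201 190 194 191  51  17 176 198 200]
 [149 197 203 123 132 156 137 135 205 196]
 [200 129 139 163 115  96 118 171 123 183]
 [139 131 160  74  76  78  76  78 168 105]
 [135 168  76  77  78  78  75  76 161 186]
 [199 169  71  78  77  77  78  74 166 122]
 [189 168 104  76  77  77  74  93 177  81]
 [199  93  81  25  92  99 156 173  98 101]
 [198 126  14   9 111 164 114  80  75 204]
 [205 196   0  18  23  77  74  99 200 178]
 [ 90 171  21  10  24 189 201 216 119 148]]
```

Emit:
apply_moves --motion '[[[0,0,10.5],[0,0,0],-1],[[0,0,10.5],[0,0,0],-1],[[0,0,10.5],[0,0,0],-1],[[0,0,10.5],[0,0,0],-1],[[0,0,10.5],[0,0,0],-1],[[0,0,10.5],[0,0,0],-1],[[0,0,10.5],[0,0,0],-1],[[0,0,10.5],[0,0,0],-1]]' --force 40

```text
time: 1.1
position: [217.8, 555.4, 226.2]
ee_rot: [[0.3, 0.954, -0.004], [0.954, -0.3, -0.009], [-0.01, -0.001, -1.0]]
ft_force: [-0.2, -0.7, -0.6]
width: 0.998
```

```bash
cat > go.py <<'E'
import sys
from h import *
def go(x,y,z,yaw=-15.5):
    s=read_state();R=np.array(s["ee_rot"]);p=np.array(s["position"])
    a=np.radians(yaw);ty=np.array([np.cos(a),np.sin(a),0]);tz=np.array([0,0,-1.]);tx=np.cross(ty,tz)
    T=np.c_[tx,ty,tz]
    print("t",round(s["time"],2),"pos",p.round(1),"w",round(float(s["width"]),3),"F",np.round(s["ft_force"],1),"j",np.round(s["joint_positions"],2))
    print("turn deg",np.degrees(cv2.Rodrigues(R.T@T)[0].ravel()).round(1),"shift cm",(R.T@(np.array([x,y,z])-p)/10).round(2))
go(*map(float,sys.argv[1:]))
E
python3 go.py 601.8 272 120
```

```text
t 1.1 pos [217.8 555.4 226.2] w 0.998 F [-0.2 -0.7 -0.6] j [ 1.2   0.32 -0.05  1.21 -0.    3.07]
turn deg [-0.   0.6 -2. ] shift cm [-15.4   45.14  10.74]
```

Emit:
apply_moves --motion '[[[0,0.6,-2],[-1.7,5,0.8],-1],[[0,0,0],[-1.7,5,0.8],-1],[[0,0,0],[-1.7,5,0.8],-1],[[0,0,0],[-1.7,5,0.8],-1],[[0,0,0],[-1.7,5,0.8],-1],[[0,0,0],[-1.7,5,0.8],-1],[[0,0,0],[-1.7,5,0.8],-1],[[0,0,0],[-1.7,5,0.8],-1],[[0,0,0],[-1.7,5,0.8],-1]]'

```text
time: 2.22
position: [617.3, 280.8, 148.1]
ee_rot: [[0.26, 0.966, -0.004], [0.966, -0.26, -0.0], [-0.001, -0.004, -1.0]]
ft_force: [0.2, 1.8, -1.2]
width: 0.999
```

```bash
python3 go.py 601.8 272 90
```

```text
t 2.23 pos [617.3 280.8 148.1] w 0.999 F [ 0.2  1.8 -1.2] j [0.43 0.5  0.04 1.11 0.   2.26]
turn deg [-0.2  0.1  0.4] shift cm [-1.25 -1.25  5.81]
```

Emit:
apply_moves --motion '[[[0,0,0],[-1.2,-1.2,2.5],-1],[[0,0,0],[0,0,2.5],-1],[[0,0,0],[0,0,0],-1]]'

```text
time: 2.6
position: [604.8, 267.7, 94.1]
ee_rot: [[0.267, 0.964, -0.007], [0.964, -0.267, -0.002], [-0.004, -0.006, -1.0]]
ft_force: [-0.4, -0.1, 0.0]
width: 1.0
```

```bash
python3 go.py 601.8 272 10; python3 - <<'E'
from h import *
o=[]
for n in("top","scene"):
    im=capture(n)[:,:,::-1].copy();cv2.imwrite(f"pics/{n}1.png",im)
    u,v=proj(n,[[601.8,272,40]])[0].astype(int);r=55
    o.append(cv2.resize(im[max(v-r,0):v+r,u-r:u+r],(400,400),interpolation=2))
cv2.imwrite("pics/c1.png",np.hstack(o))
E
```

```text
t 2.6 pos [604.8 267.7  94.1] w 1.0 F [-0.4 -0.1  0. ] j [ 0.42  0.51 -0.07  0.99  0.    2.26]
turn deg [-0.3  0.2  0. ] shift cm [ 0.36 -0.36  8.41]
```

View pics/c1.png

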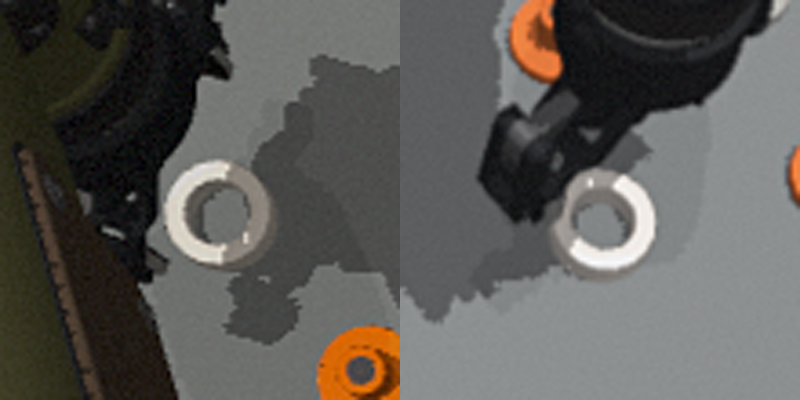

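Emit:
apply_moves --motion '[[[-0.3,0.2,0],[0.36,-0.36,2],-1],[[0,0,0],[0,0,2],-1],[[0,0,0],[0,0,2],-1],[[0,0,0],[0,0,1],-1],[[0,0,0],[0,0,0],-1]]'

```text
time: 3.32
position: [608.6, 278.0, 33.1]
ee_rot: [[0.263, 0.965, 0.014], [0.965, -0.263, 0.007], [0.01, 0.011, -1.0]]
ft_force: [-0.7, -1.5, -0.3]
width: 0.998
```

```bash
python3 go.py 601.8 272 3; python3 - <<'E'
from h import *
o=[]
for n in("top","scene"):
    im=capture(n)[:,:,::-1].copy();cv2.imwrite(f"pics/{n}2.png",im)
    u,v=proj(n,[[601.8,272,40]])[0].astype(int);r=55
    o.append(cv2.resize(im[max(v-r,0):v+r,u-r:u+r],(400,400),interpolation=2))
cv2.imwrite("pics/c2.png",np.hstack(o))
E
```

```text
t 3.33 pos [608.6 278.   33.1] w 0.998 F [-0.7 -1.5 -0.3] j [ 0.43  0.56 -0.15  0.85  0.    2.27]
turn deg [ 0.6 -0.6  0.2] shift cm [-0.79 -0.53  2.99]
```

View pics/c2.png

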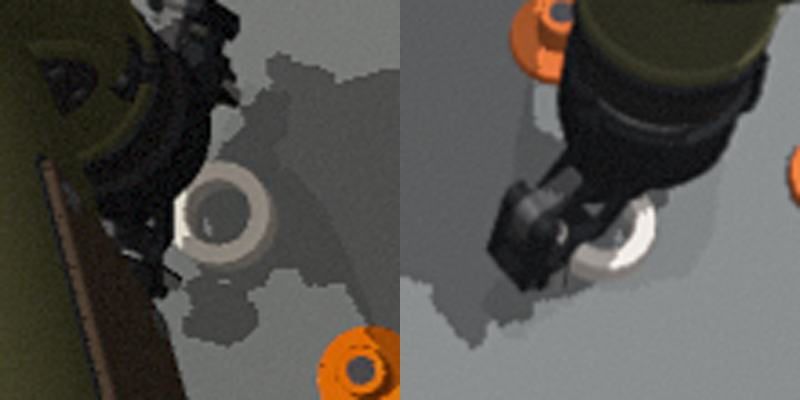

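Emit:
apply_moves --motion '[[[0.6,-0.6,0],[-0.8,-0.5,0.5],-1],[[0,0,0],[0,0,0],-1],[[0,0,0],[0,0,0],-1]]'

```text
time: 3.8
position: [603.0, 271.7, 30.2]
ee_rot: [[0.263, 0.965, 0.003], [0.965, -0.263, 0.001], [0.001, 0.003, -1.0]]
ft_force: [0.9, -0.5, -0.7]
width: 1.006
```

```bash
python3 go.py 601.8 272 4
```

```text
t 3.8 pos [603.  271.7  30.2] w 1.006 F [ 0.9 -0.5 -0.7] j [ 0.42  0.56 -0.15  0.85 -0.    2.26]
turn deg [ 0.2 -0.1  0.2] shift cm [-0.   -0.13  2.62]
```

Emit:
apply_moves --motion '[[[0.2,-0.1,0],[0,-0.1,0.9],-1],[[0,0,0],[0,0,0.9],-1],[[0,0,0],[0,0,0.5],-1],[[0,0,0],[0,0,0],-1],[[0,0,0],[0,0,0],-1]]'

```text
time: 4.42
position: [601.6, 271.8, 4.9]
ee_rot: [[0.263, 0.965, -0.002], [0.965, -0.263, -0.001], [-0.001, -0.001, -1.0]]
ft_force: [0.8, -0.6, -0.2]
width: 1.0
```

```bash
python3 go.py 601.8 272 4
```

```text
t 4.42 pos [601.6 271.8   4.9] w 1.0 F [ 0.8 -0.6 -0.2] j [ 0.42  0.59 -0.17  0.81  0.    2.26]
turn deg [-0.1  0.1  0.2] shift cm [0.03 0.01 0.09]
```

Emit:
apply_moves --motion '[[[0,0,0],[0,0,0],0],[[0,0,0],[0,0,0],0.5],[[0,0,0],[0,0,0],1],[[0,0,0],[0,0,0],1],[[0,0,0],[0,0,0],1],[[0,0,0],[0,0,0],1],[[0,0,0],[0,0,0],1],[[0,0,0],[0,0,0],1]]' --force 40

```text
time: 5.42
position: [602.2, 272.1, 5.9]
ee_rot: [[0.263, 0.965, -0.0], [0.965, -0.263, 0.0], [0.0, -0.0, -1.0]]
ft_force: [-0.4, -0.6, -0.1]
width: 0.589
```

```bash
python3 go.py 601.8 272 120
```

```text
t 5.42 pos [602.2 272.1   5.9] w 0.589 F [-0.4 -0.6 -0.1] j [ 0.42  0.59 -0.17  0.81  0.    2.26]
turn deg [-0.  -0.   0.2] shift cm [ -0.02  -0.04 -11.41]
```

Emit:
apply_moves --motion '[[[0,0,0],[0,0,-1],1],[[0,0,0],[0,0,-2],1],[[0,0,0],[0,0,-2.5],1],[[0,0,0],[0,0,-2.5],1],[[0,0,0],[0,0,-2],1],[[0,0,0],[0,0,-1],1],[[0,0,0],[0,0,0],1],[[0,0,0],[0,0,0],1]]'

```text
time: 6.42
position: [601.4, 271.6, 120.5]
ee_rot: [[0.263, 0.965, -0.002], [0.965, -0.263, -0.001], [-0.001, -0.001, -1.0]]
ft_force: [-0.4, 0.1, -1.4]
width: 0.586
```

```bash
python3 go.py 597.3 0 120;  python3 - <<'E'
from h import *
o=[]
for n in("top","scene"):
    im=capture(n)[:,:,::-1].copy();cv2.imwrite(f"pics/{n}3.png",im)
    u,v=proj(n,[[601.8,272,120]])[0].astype(int);r=60
    o.append(cv2.resize(im[max(v-r,0):v+r,max(u-r,0):u+r],(400,400),interpolation=2))
cv2.imwrite("pics/c3.png",np.hstack(o))
E
```

```text
t 6.42 pos [601.4 271.6 120.5] w 0.586 F [-0.4  0.1 -1.4] j [ 0.42  0.49 -0.05  1.04  0.    2.26]
turn deg [-0.1  0.1  0.2] shift cm [-26.31   6.76   0.07]
```

View pics/c3.png

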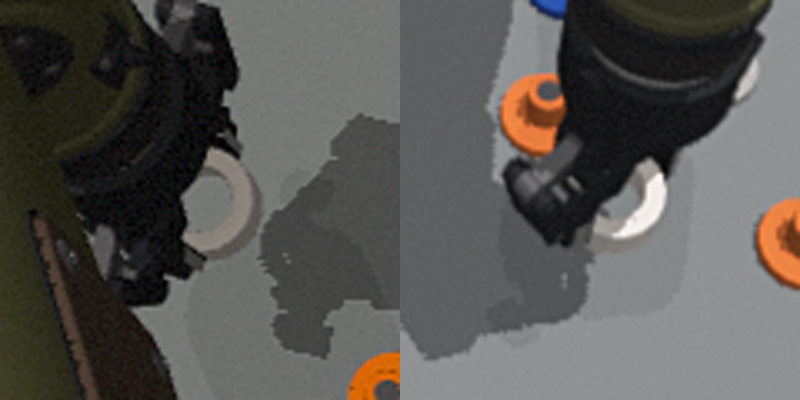

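Emit:
apply_moves --motion '[[[0,0,0],[-2,0.5,0],1],[[0,0,0],[-4,1,0],1],[[0,0,0],[-5,1.3,0],1],[[0,0,0],[-5,1.3,0],1],[[0,0,0],[-4,1,0],1],[[0,0,0],[-3,0.8,0],1],[[0,0,0],[-1.5,0.4,0],1],[[0,0,0],[0,0,0],1],[[0,0,0],[0,0,0],1]]'

```text
time: 7.65
position: [592.5, 5.1, 116.1]
ee_rot: [[0.265, 0.964, -0.009], [0.964, -0.265, -0.004], [-0.006, -0.008, -1.0]]
ft_force: [0.4, 0.1, -1.1]
width: 0.588
```

```bash
python3 go.py 597.8 0.2 85
```

```text
t 7.65 pos [592.5   5.1 116.1] w 0.588 F [ 0.4  0.1 -1.1] j [ 0.01  0.38 -0.23  0.97 -0.    1.85]
turn deg [-0.5  0.4  0.1] shift cm [-0.31  0.66  3.1 ]
```

Emit:
apply_moves --motion '[[[-0.5,0.4,0],[-0.3,0.6,0.8],1],[[0,0,0],[0,0,0.9],1],[[0,0,0],[0,0,0],1],[[0,0,0],[0,0,0],1]]'

```text
time: 8.15
position: [597.6, 3.2, 97.1]
ee_rot: [[0.261, 0.965, 0.001], [0.965, -0.261, 0.001], [0.001, 0.0, -1.0]]
ft_force: [-0.2, 0.6, -0.7]
width: 0.584
```

```bash
python3 go.py 597.8 0.2 85;  python3 - <<'E'
from h import *
o=[]
for n in("top","scene"):
    im=capture(n)[:,:,::-1].copy();cv2.imwrite(f"pics/{n}4.png",im)
    u,v=proj(n,[[597,0,70]])[0].astype(int);r=50
    o.append(cv2.resize(im[max(v-r,0):v+r,max(u-r,0):u+r],(400,400),interpolation=2))
cv2.imwrite("pics/c4.png",np.hstack(o))
E
```

```text
t 8.15 pos [597.6   3.2  97.1] w 0.584 F [-0.2  0.6 -0.7] j [ 0.    0.39 -0.25  0.92  0.    1.84]
turn deg [ 0.  -0.1  0.4] shift cm [-0.29  0.09  1.21]
```

View pics/c4.png

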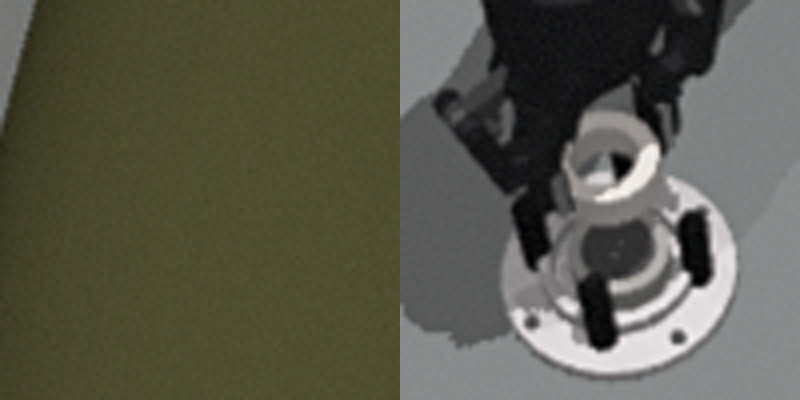

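Emit:
apply_moves --motion '[[[0,0,0.3],[-0.3,0.1,0.3],1],[[0,0,0],[0,0,0.4],1],[[0,0,0],[0,0,0],1],[[0,0,0],[0,0,0],1]]'

```text
time: 8.75
position: [598.1, -0.4, 90.1]
ee_rot: [[0.267, 0.964, 0.001], [0.964, -0.267, 0.001], [0.001, 0.001, -1.0]]
ft_force: [-0.3, 0.1, -1.8]
width: 0.586
```

```bash
python3 go.py 597.8 0.2 38
```

```text
t 8.75 pos [ 5.981e+02 -4.000e-01  9.010e+01] w 0.586 F [-0.3  0.1 -1.8] j [-0.    0.4  -0.26  0.91  0.    1.84]
turn deg [ 0.1 -0.1  0. ] shift cm [ 0.05 -0.05  5.21]
```

Emit:
apply_moves --motion '[[[0,0,0],[0,0,0.8],1],[[0,0,0],[0,0,0.8],1],[[0,0,0],[0,0,0.8],1],[[0,0,0],[0,0,0],1],[[0,0,0],[0,0,0],1]]'

```text
time: 9.38
position: [597.7, -0.4, 63.9]
ee_rot: [[0.267, 0.964, 0.0], [0.964, -0.267, 0.001], [0.001, 0.0, -1.0]]
ft_force: [-0.1, 0.5, -1.0]
width: 0.586
```

```bash
python3 go.py 597.8 0.2 38
```

```text
t 9.38 pos [ 5.977e+02 -4.000e-01  6.390e+01] w 0.586 F [-0.1  0.5 -1. ] j [-0.    0.42 -0.29  0.86  0.    1.84]
turn deg [ 0.  -0.1  0. ] shift cm [ 0.05 -0.01  2.59]
```

Emit:
apply_moves --motion '[[[0,0,0],[0,0,0.7],1],[[0,0,0],[0,0,0.7],1],[[0,0,0],[0,0,0.5],1],[[0,0,0],[0,0,0.2],1],[[0,0,0],[0,0,0],1],[[0,0,0],[0,0,0],1]]'

```text
time: 10.12
position: [598.0, -0.3, 41.7]
ee_rot: [[0.267, 0.964, 0.001], [0.964, -0.267, 0.001], [0.001, 0.001, -1.0]]
ft_force: [0.3, 0.2, -2.2]
width: 0.586
```

```bash
python3 go.py 597.8 0.2 36
```

```text
t 10.12 pos [ 5.98e+02 -3.00e-01  4.17e+01] w 0.586 F [ 0.3  0.2 -2.2] j [-0.    0.45 -0.31  0.81  0.    1.84]
turn deg [ 0.  -0.1  0. ] shift cm [ 0.04 -0.04  0.57]
```

Emit:
apply_moves --motion '[[[0,0,0],[0,0,0.25],1],[[0,0,0],[0,0,0.25],1],[[0,0,0],[0,0,0],1],[[0,0,0],[0,0,0],1]]'

```text
time: 10.62
position: [598.3, -0.3, 36.7]
ee_rot: [[0.267, 0.964, 0.002], [0.964, -0.267, 0.001], [0.002, 0.001, -1.0]]
ft_force: [0.3, -0.1, -0.8]
width: 0.585
```

```bash
python3 go.py 597.8 0.2 36
```

```text
t 10.62 pos [ 5.983e+02 -3.000e-01  3.670e+01] w 0.585 F [ 0.3 -0.1 -0.8] j [-0.    0.45 -0.32  0.8   0.    1.84]
turn deg [ 0.1 -0.1  0. ] shift cm [ 0.03 -0.07  0.07]
```

Emit:
apply_moves --motion '[[[0,0,0],[0,0,0.1],1],[[0,0,0],[0,0,0.1],1],[[0,0,0],[0,0,0],1]]'

```text
time: 11.0
position: [598.7, -0.3, 36.1]
ee_rot: [[0.267, 0.964, 0.003], [0.964, -0.267, 0.001], [0.002, 0.002, -1.0]]
ft_force: [0.0, 0.4, -2.0]
width: 0.584
```

```bash
python3 go.py 597.8 0.2 36
```

```text
t 11.0 pos [ 5.987e+02 -3.000e-01  3.610e+01] w 0.584 F [ 0.   0.4 -2. ] j [-0.    0.45 -0.32  0.8   0.    1.84]
turn deg [ 0.1 -0.1  0. ] shift cm [ 0.03 -0.1   0.01]
```

Emit:
apply_moves --motion '[[[0.1,-0.1,0],[0,-0.1,0.2],1],[[0,0,0],[0,0,0.1],1],[[0,0,0],[0,0,0],1]]'

```text
time: 11.38
position: [598.8, -0.3, 36.0]
ee_rot: [[0.267, 0.964, 0.003], [0.964, -0.267, -0.001], [0.0, 0.003, -1.0]]
ft_force: [0.7, 0.9, -1.7]
width: 0.587
```

```bash
python3 go.py 597.8 0.2 36
```

```text
t 11.38 pos [ 5.988e+02 -3.000e-01  3.600e+01] w 0.587 F [ 0.7  0.9 -1.7] j [-0.    0.45 -0.32  0.8  -0.    1.84]
turn deg [ 0.2 -0.   0. ] shift cm [ 0.02 -0.11  0.  ]
```

Emit:
apply_moves --motion '[[[0,0,0],[0,0,0.3],1],[[0,0,0],[0,0,0.3],1]]'

```text
time: 11.62
position: [599.1, -0.2, 35.6]
ee_rot: [[0.267, 0.964, 0.005], [0.964, -0.267, -0.001], [0.001, 0.005, -1.0]]
ft_force: [-12.7, 0.4, 32.7]
width: 0.585
```

```bash
python3 go.py 597.8 0.2 36;  python3 - <<'E'
from h import *
im=capture("scene")[:,:,::-1].copy();cv2.imwrite(f"pics/s5.png",im)
u,v=proj("scene",[[597,0,50]])[0].astype(int);r=45
cv2.imwrite("pics/c5.png",cv2.resize(im[max(v-r,0):v+r,max(u-r,0):u+r],(500,500),interpolation=2))
E
```

```text
t 11.62 pos [ 5.991e+02 -2.000e-01  3.560e+01] w 0.585 F [-12.7   0.4  32.7] j [-0.    0.45 -0.32  0.79 -0.    1.84]
turn deg [ 0.3 -0.   0. ] shift cm [ 0.01 -0.14 -0.04]
```

View pics/c5.png

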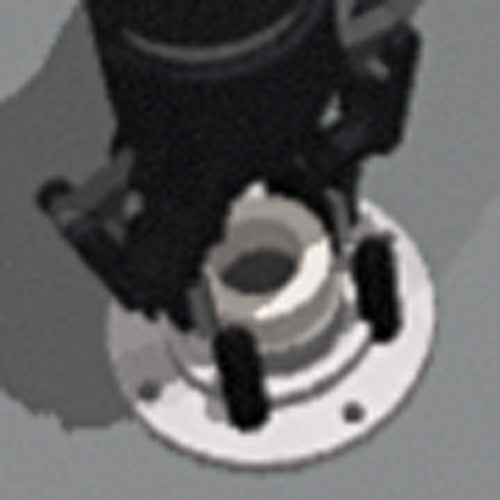

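Emit:
apply_moves --motion '[[[0,0,0],[0,0,0],1],[[0,0,0],[0,0,0],1],[[0,0,0],[0,0,0],-0.3],[[0,0,0],[0,0,0],-0.5],[[0,0,0],[0,0,0],-0.6],[[0,0,0],[0,0,0],-0.6],[[0,0,0],[0,0,0],-0.6]]'

```text
time: 12.55
position: [599.3, -0.2, 34.9]
ee_rot: [[0.267, 0.964, 0.005], [0.964, -0.267, -0.001], [0.001, 0.005, -1.0]]
ft_force: [0.3, -1.0, -0.2]
width: 0.796
```

```bash
python3 go.py 597.8 0.2 120
```

```text
t 12.55 pos [ 5.993e+02 -2.000e-01  3.490e+01] w 0.796 F [ 0.3 -1.  -0.2] j [-0.    0.45 -0.32  0.79 -0.    1.84]
turn deg [ 0.3 -0.   0. ] shift cm [ 0.01 -0.11 -8.51]
```

Emit:
apply_moves --motion '[[[0.3,0,0],[0,0,-0.8],-0.6],[[0,0,0],[0,0,-1],-0.6],[[0,0,0],[0,0,-1.5],-0.6],[[0,0,0],[0,0,-2],-0.6],[[0,0,0],[0,0,-2.5],-0.6],[[0,0,0],[0,0,-2],-0.6],[[0,0,0],[0,0,0],-0.6],[[0,0,0],[0,0,0],-0.6]]'

```text
time: 13.55
position: [600.6, -0.3, 142.0]
ee_rot: [[0.267, 0.964, 0.005], [0.964, -0.267, 0.001], [0.002, 0.004, -1.0]]
ft_force: [-0.1, -0.3, -0.7]
width: 0.798
```

```bash
python3 go.py 436.2 261.1 120
```

```text
t 13.55 pos [ 6.006e+02 -3.000e-01  1.420e+02] w 0.798 F [-0.1 -0.3 -0.7] j [-0.    0.36 -0.19  1.02  0.    1.84]
turn deg [ 0.2 -0.1  0. ] shift cm [ 20.8  -22.83   2.15]
```

Emit:
apply_moves --motion '[[[0,0,0],[1.5,-1.6,0],-0.4],[[0,0,0],[3,-3.3,0],-0.4],[[0,0,0],[4,-4.4,0],-0.3],[[0,0,0],[4,-4.4,0],-0.3],[[0,0,0],[3.5,-3.8,0],-0.3],[[0,0,0],[2,-2.2,0],-0.3],[[0,0,0],[1,-1.1,0],-0.3],[[0,0,0],[0,0,0],-0.3],[[0,0,0],[0,0,0],-0.3]]'

```text
time: 14.68
position: [437.4, 246.9, 135.2]
ee_rot: [[0.266, 0.964, -0.006], [0.964, -0.266, -0.001], [-0.003, -0.006, -1.0]]
ft_force: [0.2, -1.1, -0.6]
width: 0.646
```

```bash
python3 go.py 436.2 261.1 70;  python3 - <<'E'
from h import *
o=[]
for n,c in(("top",[597,0,50]),("scene",[597,0,50])):
    im=capture(n)[:,:,::-1].copy();cv2.imwrite(f"pics/{n}6.png",im)
    u,v=proj(n,[c])[0].astype(int);r=45
    o.append(cv2.resize(im[max(v-r,0):v+r,max(u-r,0):u+r],(400,400),interpolation=2))
cv2.imwrite("pics/c6.png",np.hstack(o))
E
```

```text
t 14.68 pos [437.4 246.9 135.2] w 0.646 F [ 0.2 -1.1 -0.6] j [ 0.51  0.2  -0.42  0.95  0.    2.35]
turn deg [-0.3  0.2  0.1] shift cm [ 1.35 -0.45  6.52]
```

View pics/c6.png

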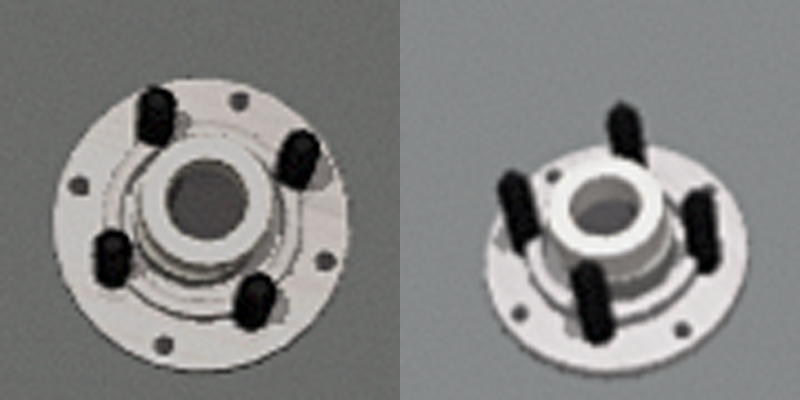

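View pics/scene6.png

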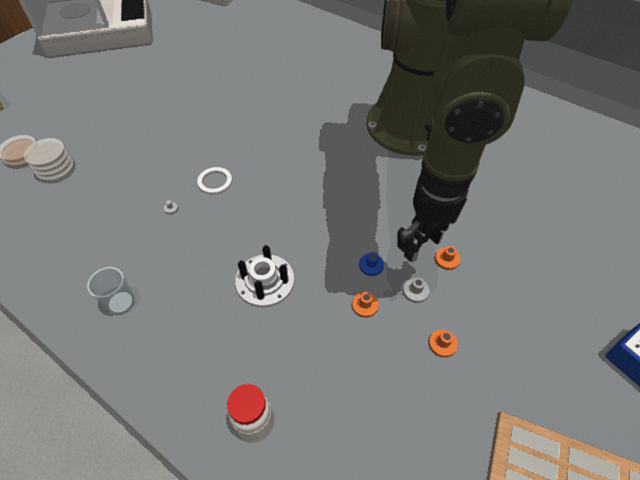

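The pictures show the ring lying flat on the base between the posts (top about (345,160), scene (262,270)). The grey disc is at scene (417,289), with orange at (448,258) closest to the gripper. I check the seated ring's height and centre.

```bash
python3 - <<'E'
from h import *
for n,roi in [("top",(325,138,370,185)),("scene",(244,250,284,292))]:
    im=cv2.imread(f"pics/{n}6.png");u0,v0,u1,v1=roi
    g=im.max(2)
    for c in bright(im,roi,110 if n=="top" else 140,True):
        ci=c.astype(np.int32);A=cv2.contourArea(ci)
        if 80<A<400:
            w=ray(n,c,52).astype(np.float32);e=cv2.fitEllipse(w);print(n,A,c.mean(0).round(1),np.round(e[0],1),np.round(e[1],1))
E
```

```text
top 239.0 [348.  160.5] [599.   -1.4] [30.2 30.4]
top 196.0 [344.6 176. ] [573.2   3.2] [32.4 64.1]
top 93.0 [335.6 146.6] [624.  21.] [16.2 37.7]
scene 139.0 [261.9 268.1] [598.6   2.2] [27.8 29.1]
```

Emit:
apply_moves --motion '[[[-0.3,0.2,0],[1.3,-0.4,1],-0.3],[[0,0,0],[0,0,2],-0.3],[[0,0,0],[0,0,2],-0.3],[[0,0,0],[0,0,0.5],-0.3],[[0,0,0],[0,0,0],-0.3],[[0,0,0],[0,0,0],-0.3]]'

```text
time: 15.52
position: [439.7, 261.3, 77.7]
ee_rot: [[0.272, 0.962, 0.002], [0.962, -0.272, 0.003], [0.003, 0.001, -1.0]]
ft_force: [0.3, 0.4, -0.3]
width: 0.647
```

```bash
python3 go.py 436.2 261.1 60
```

```text
t 15.53 pos [439.7 261.3  77.7] w 0.647 F [ 0.3  0.4 -0.3] j [ 0.54  0.26 -0.49  0.82  0.    2.38]
turn deg [ 0.  -0.2 -0.3] shift cm [-0.12 -0.33  1.77]
```

Emit:
apply_moves --motion '[[[0,-0.2,-0.3],[-0.1,-0.35,0.6],-0.3],[[0,0,0],[0,0,0.6],-0.3],[[0,0,0],[0,0,0],-0.3],[[0,0,0],[0,0,0],-0.3]]'

```text
time: 16.02
position: [436.6, 261.9, 66.1]
ee_rot: [[0.266, 0.964, 0.003], [0.964, -0.266, 0.001], [0.001, 0.002, -1.0]]
ft_force: [0.1, 0.1, -0.1]
width: 0.65
```

```bash
python3 go.py 436.2 261.1 13;  python3 - <<'E'
from h import *
o=[]
for n in("top","scene"):
    im=capture(n)[:,:,::-1].copy();cv2.imwrite(f"pics/{n}7.png",im)
    u,v=proj(n,[[436,261,40]])[0].astype(int);r=50
    o.append(cv2.resize(im[max(v-r,0):v+r,max(u-r,0):u+r],(400,400),interpolation=2))
cv2.imwrite("pics/c7.png",np.hstack(o))
E
```

```text
t 16.02 pos [436.6 261.9  66.1] w 0.65 F [ 0.1  0.1 -0.1] j [ 0.54  0.27 -0.51  0.79 -0.    2.38]
turn deg [ 0.1 -0.1  0.1] shift cm [-0.1  -0.03  5.31]
```

View pics/c7.png

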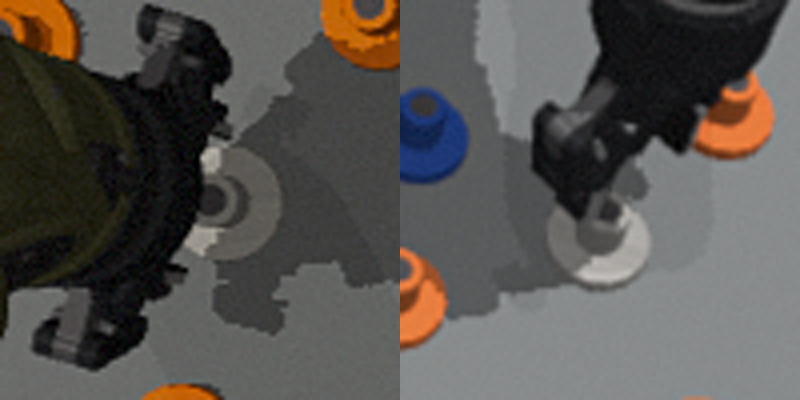

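Both views show the jaws straddling the grey disc's knob with the orange and blue discs well clear. I descend.

Emit:
apply_moves --motion '[[[0,0,0],[-0.1,0,0.8],-0.3],[[0,0,0],[0,0,0.9],-0.3],[[0,0,0],[0,0,0.9],-0.3],[[0,0,0],[0,0,0.8],-0.3],[[0,0,0],[0,0,0.4],-0.3],[[0,0,0],[0,0,0],-0.3],[[0,0,0],[0,0,0],-0.3]]'

```text
time: 17.0
position: [436.2, 260.6, 24.9]
ee_rot: [[0.266, 0.964, 0.002], [0.964, -0.266, 0.0], [0.001, 0.002, -1.0]]
ft_force: [0.5, 0.7, 0.2]
width: 0.648
```

```bash
python3 go.py 436.2 261.1 14
```

```text
t 17.0 pos [436.2 260.6  24.9] w 0.648 F [0.5 0.7 0.2] j [ 0.54  0.32 -0.55  0.7  -0.    2.38]
turn deg [ 0.1 -0.   0.1] shift cm [ 0.05 -0.01  1.09]
```

Emit:
apply_moves --motion '[[[0,0,0],[0,0,0.6],-0.3],[[0,0,0],[0,0,0.5],-0.3],[[0,0,0],[0,0,0],-0.3],[[0,0,0],[0,0,0],0],[[0,0,0],[0,0,0],0.3],[[0,0,0],[0,0,0],1],[[0,0,0],[0,0,0],1],[[0,0,0],[0,0,0],1],[[0,0,0],[0,0,0],1],[[0,0,0],[0,0,0],1]]' --force 60

```text
time: 18.25
position: [436.8, 260.9, 14.0]
ee_rot: [[0.266, 0.964, 0.003], [0.964, -0.266, 0.001], [0.001, 0.003, -1.0]]
ft_force: [0.7, -0.5, 0.2]
width: 0.261
```

```bash
python3 go.py 436.2 261.1 120
```

```text
t 18.25 pos [436.8 260.9  14. ] w 0.261 F [ 0.7 -0.5  0.2] j [ 0.54  0.34 -0.56  0.67 -0.    2.38]
turn deg [ 0.2 -0.1  0.1] shift cm [  0.02  -0.03 -10.6 ]
```

Emit:
apply_moves --motion '[[[0,0,0],[0,0,-1],1],[[0,0,0],[0,0,-2],1],[[0,0,0],[0,0,-2.5],1],[[0,0,0],[0,0,-2.5],1],[[0,0,0],[0,0,-2.5],1],[[0,0,0],[0,0,-1.5],1],[[0,0,0],[0,0,0],1],[[0,0,0],[0,0,0],1]]'

```text
time: 19.25
position: [434.3, 259.7, 138.1]
ee_rot: [[0.266, 0.964, -0.001], [0.964, -0.266, -0.001], [-0.001, -0.0, -1.0]]
ft_force: [0.3, 0.2, -2.4]
width: 0.255
```

```bash
python3 go.py 598.8 0.4 140;  python3 - <<'E'
from h import *
o=[]
for n in("top","scene"):
    im=capture(n)[:,:,::-1].copy();cv2.imwrite(f"pics/{n}8.png",im)
    u,v=proj(n,[[436,261,120]])[0].astype(int);r=60
    o.append(cv2.resize(im[max(v-r,0):v+r,max(u-r,0):u+r],(400,400),interpolation=2))
cv2.imwrite("pics/c8.png",np.hstack(o))
E
```

```text
t 19.25 pos [434.3 259.7 138.1] w 0.255 F [ 0.3  0.2 -2.4] j [ 0.54  0.2  -0.42  0.96 -0.    2.38]
turn deg [-0.   0.1  0.1] shift cm [-20.62  22.76  -0.17]
```

View pics/c8.png

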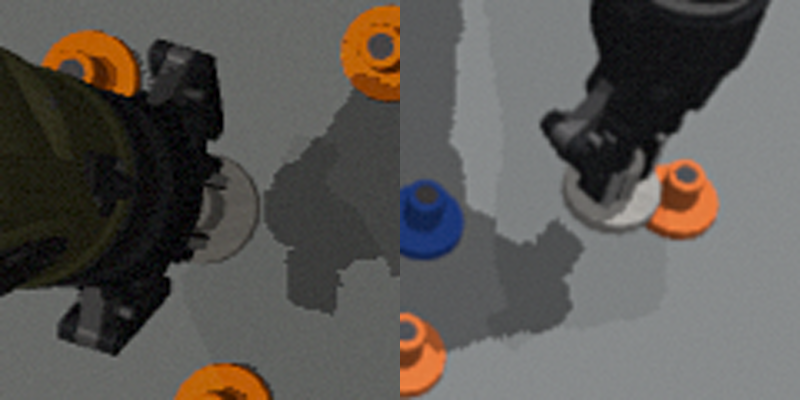

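Emit:
apply_moves --motion '[[[0,0,0],[-1.5,1.6,0],1],[[0,0,0],[-3,3.3,0],1],[[0,0,0],[-4,4.4,0],1],[[0,0,0],[-4,4.4,0],1],[[0,0,0],[-3.5,3.9,0],1],[[0,0,0],[-2,2.2,0],1],[[0,0,0],[-1,1.1,0],1],[[0,0,0],[0,0,0],1],[[0,0,0],[0,0,0],1]]'

```text
time: 20.48
position: [585.0, 15.3, 129.4]
ee_rot: [[0.262, 0.965, -0.013], [0.965, -0.262, -0.001], [-0.005, -0.013, -1.0]]
ft_force: [-1.0, -0.2, -2.8]
width: 0.257
```

```bash
python3 go.py 599 0.3 110
```

```text
t 20.48 pos [585.   15.3 129.4] w 0.257 F [-1.  -0.2 -2.8] j [ 0.03  0.36 -0.23  1.   -0.    1.86]
turn deg [-0.7  0.3  0.3] shift cm [-1.07  1.77  1.92]
```

Emit:
apply_moves --motion '[[[-0.7,0.3,0.3],[-1,1.7,0.3],1],[[0,0,0],[0,0,0.6],1],[[0,0,0],[0,0,0],1],[[0,0,0],[0,0,0],1]]'

```text
time: 20.98
position: [598.4, 3.1, 119.7]
ee_rot: [[0.264, 0.965, -0.0], [0.965, -0.264, 0.001], [0.001, -0.0, -1.0]]
ft_force: [0.1, -0.6, -2.1]
width: 0.258
```

```bash
python3 go.py 599 0.3 100
```

```text
t 20.98 pos [598.4   3.1 119.7] w 0.258 F [ 0.1 -0.6 -2.1] j [ 0.    0.38 -0.22  0.97  0.    1.84]
turn deg [-0.  -0.1  0.2] shift cm [-0.26  0.14  1.97]
```

Emit:
apply_moves --motion '[[[0,0,0.2],[-0.3,0.1,0.6],1],[[0,0,0],[0,0,0.7],1],[[0,0,0],[0,0,0.3],1],[[0,0,0],[0,0,0],1],[[0,0,0],[0,0,0],1]]'

```text
time: 21.6
position: [598.2, 0.1, 102.4]
ee_rot: [[0.267, 0.964, -0.001], [0.964, -0.267, 0.001], [0.001, -0.001, -1.0]]
ft_force: [0.7, 0.2, -2.7]
width: 0.255
```

```bash
python3 go.py 599 0.3 70;  python3 - <<'E'
from h import *
im=capture("scene")[:,:,::-1].copy();cv2.imwrite(f"pics/s9.png",im)
u,v=proj("scene",[[597,0,70]])[0].astype(int);r=50
cv2.imwrite("pics/c9.png",cv2.resize(im[max(v-r,0):v+r,max(u-r,0):u+r],(500,500),interpolation=2))
E
```

```text
t 21.6 pos [5.982e+02 1.000e-01 1.024e+02] w 0.255 F [ 0.7  0.2 -2.7] j [-0.    0.39 -0.24  0.94  0.    1.84]
turn deg [-0.  -0.1  0. ] shift cm [0.04 0.07 3.24]
```

View pics/c9.png

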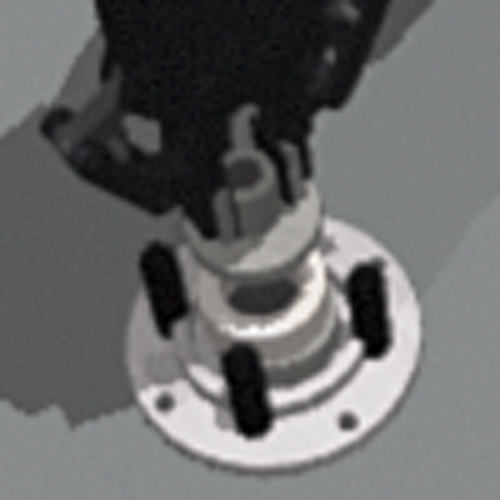

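The disc hangs level over the seated ring. I lower it.

Emit:
apply_moves --motion '[[[0,0,0],[0,0.1,0.7],1],[[0,0,0],[0,0,0.8],1],[[0,0,0],[0,0,0.8],1],[[0,0,0],[0,0,0.4],1],[[0,0,0],[0,0,0],1],[[0,0,0],[0,0,0],1]]'

```text
time: 22.4
position: [599.1, -0.1, 73.3]
ee_rot: [[0.267, 0.964, -0.001], [0.964, -0.267, 0.001], [0.001, -0.001, -1.0]]
ft_force: [0.7, 0.4, -1.5]
width: 0.259
```

```bash
python3 go.py 599 0.3 66
```

```text
t 22.4 pos [ 5.991e+02 -1.000e-01  7.330e+01] w 0.259 F [ 0.7  0.4 -1.5] j [-0.    0.42 -0.27  0.88  0.    1.84]
turn deg [-0.1 -0.   0. ] shift cm [ 0.04 -0.02  0.73]
```

Emit:
apply_moves --motion '[[[0,0,0],[0,0,0.3],1],[[0,0,0],[0,0,0.3],1],[[0,0,0],[0,0,0.1],1],[[0,0,0],[0,0,0],1]]'

```text
time: 22.9
position: [599.5, -0.1, 66.3]
ee_rot: [[0.267, 0.964, 0.0], [0.964, -0.267, 0.001], [0.001, -0.0, -1.0]]
ft_force: [0.0, 0.5, -2.5]
width: 0.254
```

```bash
python3 go.py 599 0.3 66
```

```text
t 22.9 pos [ 5.995e+02 -1.000e-01  6.630e+01] w 0.254 F [ 0.   0.5 -2.5] j [-0.    0.42 -0.28  0.86  0.    1.84]
turn deg [-0.  -0.1  0. ] shift cm [ 0.03 -0.06  0.03]
```

Emit:
apply_moves --motion '[[[0,0,0],[0,0,0.2],1],[[0,0,0],[0,0,0.2],1]]'

```text
time: 23.15
position: [599.8, -0.1, 65.9]
ee_rot: [[0.267, 0.964, 0.002], [0.964, -0.267, 0.001], [0.002, 0.001, -1.0]]
ft_force: [-7.5, 0.0, 16.6]
width: 0.258
```

```bash
python3 go.py 599 0.3 66
```

```text
t 23.15 pos [ 5.998e+02 -1.000e-01  6.590e+01] w 0.258 F [-7.5  0.  16.6] j [-0.    0.42 -0.28  0.86  0.    1.84]
turn deg [ 0.1 -0.1  0. ] shift cm [ 0.02 -0.09 -0.01]
```

Contact came at 65.9 mm, against 66 expected. I relax and open.

Emit:
apply_moves --motion '[[[0,0,0],[0,0,0],1],[[0,0,0],[0,0,0],1],[[0,0,0],[0,0,0],0.35],[[0,0,0],[0,0,0],0.2],[[0,0,0],[0,0,0],0.1],[[0,0,0],[0,0,0],0],[[0,0,0],[0,0,0],0]]'

```text
time: 24.02
position: [601.1, -0.2, 66.8]
ee_rot: [[0.267, 0.964, 0.004], [0.964, -0.267, 0.001], [0.002, 0.004, -1.0]]
ft_force: [0.6, 0.0, -0.7]
width: 0.501
```

```bash
python3 go.py 599 0.3 160
```

```text
t 24.02 pos [ 6.011e+02 -2.000e-01  6.680e+01] w 0.501 F [ 0.6  0.  -0.7] j [-0.    0.42 -0.28  0.86  0.    1.84]
turn deg [ 0.2 -0.1  0. ] shift cm [ 0.01 -0.18 -9.32]
```

Emit:
apply_moves --motion '[[[0.2,0,0],[0,-0.1,-0.8],0],[[0,0,0],[0,0,-1],0],[[0,0,0],[0,0,-1.5],0],[[0,0,0],[0,0,-2.5],0],[[0,0,0],[0,0,-2.5],0],[[0,0,0],[0,0,-2],0],[[0,0,0],[0,0,0],0],[[0,0,0],[0,0,0],0]]'

```text
time: 25.02
position: [601.1, -0.1, 179.0]
ee_rot: [[0.267, 0.964, 0.005], [0.964, -0.267, 0.002], [0.003, 0.005, -1.0]]
ft_force: [-0.0, 0.0, -0.5]
width: 0.503
```

Emit:
apply_moves --motion '[[[0,0,0],[1.5,-1,0],0],[[0,0,0],[3,-2,0],0],[[0,0,0],[4,-3,0],0],[[0,0,0],[4,-3,0],0],[[0,0,0],[3,-2,0],0],[[0,0,0],[1.5,-1,0],0],[[0,0,0],[0,0,0],0],[[0,0,0],[0,0,0],0]]'

```text
time: 26.02
position: [522.6, 204.3, 172.9]
ee_rot: [[0.267, 0.964, -0.005], [0.964, -0.267, 0.001], [-0.0, -0.005, -1.0]]
ft_force: [-0.5, -0.4, 0.4]
width: 0.5
```

```bash
python3 go.py 599 0.3 160; python3 - <<'E'
from h import *
o=[]
for n in("top","scene"):
    im=capture(n)[:,:,::-1].copy();cv2.imwrite(f"pics/{n}10.png",im)
    u,v=proj(n,[[597,0,60]])[0].astype(int);r=45
    o.append(cv2.resize(im[max(v-r,0):v+r,max(u-r,0):u+r],(400,400),interpolation=2))
cv2.imwrite("pics/c10.png",np.hstack(o))
E
```

```text
t 26.02 pos [522.6 204.3 172.9] w 0.5 F [-0.5 -0.4  0.4] j [ 0.37  0.27 -0.24  1.07  0.    2.21]
turn deg [-0.3  0.   0. ] shift cm [-17.62  12.81   1.24]
```

View pics/c10.png

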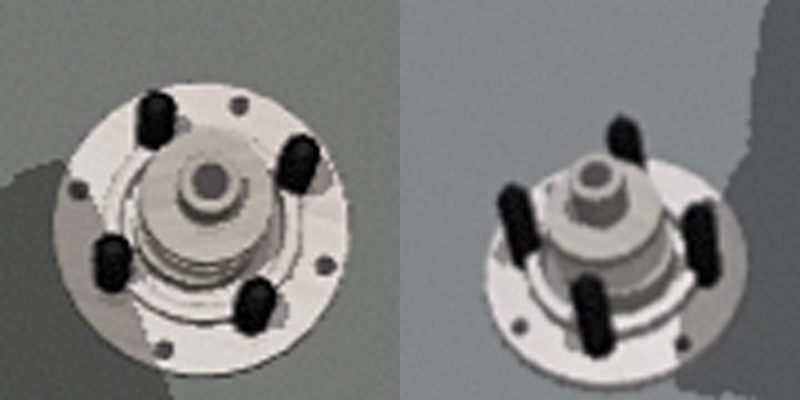

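The stack stands level and concentric between the posts with the knob up, and the gripper is clear. I hand in.

```bash
python3 - <<'E'
from rig import *
print(job_done())
E
```

```text
the job is handed in; nothing more can be done
None
```

The white spacer ring is lying flat on the base and the steel top disc is lying flat on the ring, knob up. The gripper has let go and is clear of the stack. I handed the job in at about 26 s of the 56 s allowed.

- **Ring:** it made contact with the TCP at about 36 mm, against 35.9 expected. I then pressed a little further to confirm the seat, reading about 33 N at the wrist, before letting go. Afterwards the ring measured about 1.5 mm from the nest centre.
- **Disc:** it made contact with the TCP at 65.9 mm, against 66 expected, with about 17 N at the wrist.
- **Last pictures:** both cameras showed the stack level and concentric between the four posts. I checked this by eye and did not measure the disc's final centre.
- **Disagreement:** the two cameras differed by about 3 mm in y throughout, within their stated calibration error. I used the mean of the two.

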